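# Set the hold-down screw of a lens layout stand

## Robot

A 6-joint arm with a two-finger parallel gripper is mounted at the origin on a cart in front of the work surface, level with it; the furniture and walls round the work are solid. World frame = base frame: x ahead of the robot, y to its left, z up, the work surface at z = 0. Lengths are in mm, angles in rad, forces in N, time in s.
With the tool pointing down it reaches from about 275 to 725 mm from the base axis. Payload 15.9 kg.
Tool frame: the origin (TCP) lies on the centre line of the jaws, within the pads' length; the fingertips stand 11 mm ahead of it and the grasp point (between the pads) lies 8 mm behind it; z points along the fingers, y is the line along which they close (so a half turn about z gives the same grasp; the last joint's range is limited). The gripper opens to 85 mm and grips with 20 to 120 N. Pads are 22 mm wide; open, the fingers measure 114 mm over their backs; the gripper's body (76 mm by 85 mm) begins 54 mm behind the grasp point. The pads swing forward as they close: fully open they stand 13 mm farther back than shut.
Start: joints at [1.281, 0.213, -0.034, 1.323, 0, 1.571], TCP at [142.874, 479.137, 242.306] pointing down, gripper open.
Joint ranges: [-2.98, 2.98], [-0.74, 1.72], [-1.14, 1.35], [-2.1, 2.04], [-1.57, 1.44], [-3.14, 3.14]. Speed limits (rad/s): [1.89, 1.89, 2.39, 2.57, 3.14, 3.14].

## Interface

Orientations are given as a unit quaternion [x, y, z, w].
In Python, from bench import r gives the robot as it stands. The module is installed in compiled form; this text tells all that it offers.
- The arm moves only by the tool drive_tool, never from a script. Its argument "commands" is one flat list of numbers, 5 for each row, row after row: the shift along the tool's x, y, z in cm, then the turn about the tool's z in rad, then the finger opening in cm, from 0 to 8.54. A call has exactly 8 rows; each row shifts and turns the commanded pose from where the row before left it, along the tool's axes as they then stand; what a row does not reach is not made up. A row lasts 1/8 s, in which the tool goes at most 62.5 mm and 10.7 degrees, less where a joint would pass 70% of its speed; a pose out of reach is approached as far as the arm can. A call with a gripper value outside its range is refused whole. The fingers move at their own pace and stop on an object; the grip force is fixed at half the most. Time passes only in rows, so rows that do not move let the fingers close, or fill a call up. It gives the time, the measured TCP pose, the force, the opening and the grip force at its end, in the units of the state.
- r.read_state(): the state, without advancing time (a new reading comes with each control period).
- r.grab_frame(name): name is "side" or "top" or "wrist"; returns the picture (420x560x3 uint8, blue, green, red); there is no depth.
- r.calibration(name): a dict with "fx", "fy", "cx", "cy" (pixels), "R" (3x3) and "t" (3): a world point X has camera coordinates R X + t; the wrist camera has in their place "mount" (4x4, takes a point from camera to tool coordinates, whose origin is the TCP and whose axes are the flange's). Camera axes: x right, y down, z forward; pixel columns grow to the right and rows downward; lengths in mm; the calibration is good to about 2 mm. A picture is of the moment at which its call begins: read the wrist's pose just before it. calibration takes no time and is no camera call.
- r.close_job(): hands the job in; it is judged then, once.
Trained networks look in the newest picture that a camera, given by its name, has taken for a name from the list of things; names that differ only in an ending like _2 or _b are one class to them, and where a whole thing is asked for, a point or a joint stands for the part that bears it (a point fixed in the world has none). Each returns a list of dicts, best first, with "confidence" (0 to 1); they miss things now and then, are a little off and sometimes report something else, mostly with a low value. They report only what shows in the picture. A call takes as long as a camera call.
- r.recognise(query, camera): "at" ([row, column] in pixels, amid what is visible of it).
- r.masks_of(query, camera): "mask" (420x560 bool, what is visible of it) and "at" ([row, column] in pixels, amid what is visible of it).
- r.pinpoint(query, camera): "at" ([row, column] in pixels: a listed point, or the origin of a listed thing).
The state is a dict: "time": time; "qpos": joint angles; "joint_vel": joint speeds; "joint_efforts": joint torques, N m; "tool_pos": TCP position; "eef_rot": TCP orientation; "force": force on the tool from outside, world axes, zero at the start; "ft_torque": the same for the moment, N m; "grip_width": finger opening in mm; "grasp_force": force on a finger pad.
Only numpy, scipy, OpenCV 4.12 (cv2) and the standard library are available. Lean on these libraries where they do the work, as an engineer would, in place of code of your own. Each camera call takes 0.05 s, during which the arm holds its last target. There are 200 camera calls.

## Task

An uncut lens lies on the layout stand, under the pad of the hold-down screw. Turn the black knurled knob on top clockwise until you feel the screw seat firmly and it will go no further, then back it off a quarter turn, so that the pad keeps the lens from lifting but leaves it free to be turned to its axis. Finish still gripping the knob at that setting and do not let go, because the lock ring under it is nipped up next; leave the lens on its seat and the other things on the desk where they are.

Things in the scene. Friction and masses are not known exactly. Their poses are not given: they have to be found in the camera images.
- stand: Fixed lens stand: grey base 150x104x17 mm, white protractor stage 86 mm across, steel column 72 mm behind the screw axis with a metal over-arm (top 83 mm up) reaching over the lens. Origin on the desk below the vertical screw axis; +x towards the column. Lock ring on the arm (23 mm across) ends 89 mm above the desk; from there to 104 mm only the 10 mm screw. The knob is the stand's highest part.
- hold_down_screw: Vertical steel screw in the end of the over-arm, with a rubber pad (15 mm across) under it and the knob fast on its top. Origin at desk height on the screw axis, z up. This reading does not turn with the knob; it goes down 3 mm a turn clockwise and up 3 mm a turn anticlockwise, about 1 mm in the whole job.
- knob_grip (a point): Centre of the round black knurled knob: 31 mm across, 24 mm tall, underside 104 mm, this point 116 mm, flat top 128 mm above the desk (within 2 mm). Any grasp yaw will do. A white index line runs on its top. It turns with about 0.1 N m and stays where left; seated, it stops dead. Then the fingers slip round it at some 0.3 N m (30 N grip) to 1 N m (80 N), which does no harm.
- knob (a joint): Angle of the knob in rad, growing clockwise seen from above (tightening), shrinking anticlockwise (backing off). Its zero is arbitrary and says nothing about where the screw seats: that must be felt. At the start the screw stands 1.0 to 2.8 rad short of its seat. A quarter turn is 1.57 rad.
- lens: Round clear uncut lens, 61 mm across, 8 mm thick at the centre, 3.5 mm at the edge, loose on the black seat of the stage between three steel centring pins, centred on the screw axis; origin at the centre of its underside, 30 mm above the desk. The seated pad bears on it; backed off a quarter turn, the pad stands about 0.5 mm clear.
- pen_black: Black pen 12x140x10 mm lying loose on the desk along y (left to right), in front of the stand. Origin at the centre of the underside. Leave alone.
- contact_lens_case: Small two-well contact lens case 30x68x19 mm, loose on the desk right of the stand. Origin at the centre of the underside. Leave alone.
- eye_drops: Upright eye drop bottle with a screw cap, 22 mm across, 58 mm tall, loose on the desk behind the stand, left of the lens case. Origin at the centre of the underside. Leave alone.

How it is judged:
By the outcome, as a careful person would: the job done as asked, in the order asked, and still so for the second after the job is handed in, while the arm keeps its last pose, push and grip.
It also fails if it takes over 64 s, if anything falls off the work surface, if the arm or the gripper's body presses on something with over 40 N, if the wrist force passes 120 N, or if a joint passes its speed limit or range.

## Working session

There is one attempt and no reset: what is moved stays moved. The work goes in short steps, Python scripts to look and compute and a tool call to move; the robot and the scene stay as the last step left them, time stands still between calls to the robot, and variables do not carry over. Pictures are saved under pics/ and viewed, at most 10 in all, crops included, and the job is handed in when it is done.

Besides the shell and the picture viewer there is one more tool, called after "Emit:" as a command line: name --argument value ..., lists and objects as JSON in quotes. drive_tool: Moves the arm, as the interface text tells. Its arguments: {"type":"object","properties":{"commands":{"type":"array"}},"required":["commands"]}

```bash
mkdir -p pics
cat > h.py <<'E'
from bench import r
import numpy as np, cv2
from scipy.spatial.transform import Rotation as Ro
def cam(n,s=None):
    c=r.calibration(n)
    if 'mount' in c:
        s=s or r.read_state(); M=np.array(c['mount']); T=np.eye(4)
        T[:3,:3]=Ro.from_quat(s['eef_rot']).as_matrix(); T[:3,3]=s['tool_pos']
        W=T@M; return c,W[:3,:3],W[:3,3]
    R=np.array(c['R']); return c,R.T,-R.T@np.array(c['t'])
def ray(n,at,s=None):
    c,R,o=cam(n,s); d=R@np.array([(at[1]-c['cx'])/c['fx'],(at[0]-c['cy'])/c['fy'],1]); return o,d/np.linalg.norm(d)
def atz(n,at,z,s=None):
    o,d=ray(n,at,s); return o+d*(z-o[2])/d[2]
def tri(rs):
    A=sum(np.eye(3)-np.outer(d,d) for o,d in rs); b=sum((np.eye(3)-np.outer(d,d))@o for o,d in rs); return np.linalg.solve(A,b)
E
python3 - <<'E'
from h import *
np.set_printoptions(precision=1,suppress=True)
s=r.read_state();print(s)
print(Ro.from_quat(s['eef_rot']).as_matrix())
ims=[];rs=[]
for n in('side','top','wrist'):
    ims.append(r.grab_frame(n)); p=r.pinpoint('knob_grip',n)
    print(n,p[:2])
    if p: print(atz(n,p[0]['at'],116,s)); rs.append(ray(n,p[0]['at'],s))
    for q in('stand','pen_black','eye_drops','contact_lens_case'):
        p=r.pinpoint(q,n); 
        if p: print(q,p[0]['confidence'],p[0]['at'],atz(n,p[0]['at'],0,s))
if len(rs)>1: print(tri(rs[:2]),tri(rs))
cv2.imwrite('pics/a.png',cv2.resize(np.hstack(ims[:2]),(800,300)))
E
```

```text
{'time': 0.0, 'qpos': array([ 1.3,  0.2, -0. ,  1.3, -0. ,  1.6]), 'joint_vel': array([-0., -0.,  0., -0.,  0., -0.]), 'joint_efforts': array([ -0. , -68.6,  48.7,   0. ,  -0. ,  -0. ]), 'tool_pos': array([142.8, 478.8, 241.8]), 'eef_rot': array([ 0.1,  1. , -0. , -0. ]), 'force': array([-0.5,  0.2, -0. ]), 'ft_torque': array([-0.,  0.,  0.]), 'grasp_force': 0.0, 'grip_width': 85.18707793176426}
[[-1.   0.3 -0. ]
 [ 0.3  1.  -0. ]
 [-0.  -0.  -1. ]]
side [{'at': [195.2, 281.7], 'confidence': 0.58}]
[482.  209.9 116. ]
stand 0.81 [251.7, 280.9] [484.5 225.8   0. ]
pen_black 0.66 [260.5, 365.5] [322.7 273.3   0. ]
eye_drops 0.66 [290.2, 184.1] [663.1 357.    0. ]
contact_lens_case 0.45 [212.4, 230.1] [592.2  16.7   0. ]
top [{'at': [221.1, 272.3], 'confidence': 0.48}]
[478.9 227.5 116. ]
stand 0.57 [229.6, 274.7] [471.  225.6   0. ]
pen_black 0.63 [181.5, 352.5] [580.   38.4   0. ]
eye_drops 0.72 [177.8, 352.6] [588.9  37.8   0. ]
contact_lens_case 0.7 [177.2, 352.8] [590.4  37.2   0. ]
wrist []
pen_black 0.73 [334.0, 177.6] [319.8 268.8   0. ]
[480.7 227.1 122.3] [480.7 227.1 122.3]
```

View pics/a.png

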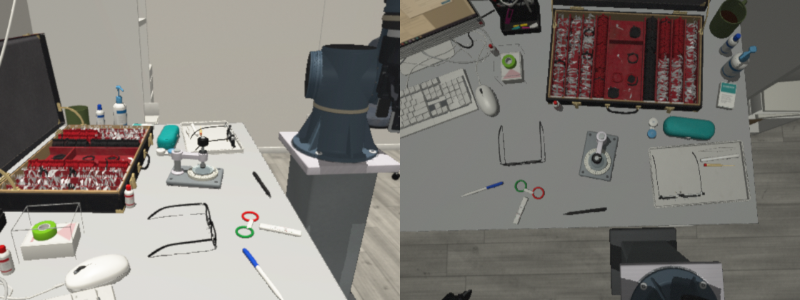

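Emit:
drive_tool --commands '[-4.94,-1.81,0,0,8.5,-4.94,-1.81,0,0,8.5,-4.94,-1.81,0,0,8.5,-4.94,-1.81,0,0,8.5,-4.94,-1.81,0,0,8.5,-4.94,-1.81,0,0,8.5,-4.94,-1.81,0,0,8.5,-4.94,-1.81,0,0,8.5]'

```text
time: 1.9
tool_pos: [481.5, 226.2, 242.4]
eef_rot: [0.144, 0.99, 0.0, 0.0]
force: [-0.0, 0.0, 0.8]
grip_width: 85.4
grasp_force: 0.0
```

Emit:
drive_tool --commands '[0,0,0,-0.18,8.5,0,0,0,-0.18,8.5,0,0,0,-0.18,8.5,0,0,0,-0.18,8.5,0,0,0,-0.18,8.5,0,0,0,-0.18,8.5,0,0,0,-0.18,8.5,0,0,0,0,8.5]'

```text
time: 2.9
tool_pos: [480.2, 227.5, 242.3]
eef_rot: [-0.466, 0.885, -0.0, -0.0]
force: [0.6, -0.6, 0.6]
grip_width: 85.0
grasp_force: 0.0
```

Run:
```python
from h import *
np.set_printoptions(precision=3,suppress=True)
s=r.read_state();print(s['time'],s['qpos'],s['tool_pos'],s['ft_torque'],s['force'])
R=Ro.from_quat(s['eef_rot']).as_matrix();print(R)
im=r.grab_frame('wrist');p=r.pinpoint('knob_grip','wrist');print(p)
m=r.masks_of('knob_grip','wrist');print([(x['at'],x['confidence'],x['mask'].sum()) for x in m])
if p:
    X=atz('wrist',p[0]['at'],116,s);print(X,R.T@(X-s['tool_pos']))
cv2.imwrite('pics/b.png',im)
```

```text
2.9 [ 0.442  0.278  0.05   1.343 -0.    -0.527] [480.213 227.458 242.302] [-0.007 -0.054  0.016] [ 0.591 -0.573  0.613]
[[-0.566 -0.824  0.   ]
 [-0.824  0.566 -0.   ]
 [ 0.    -0.    -1.   ]]
[{'at': [201.1, 277.0], 'confidence': 0.94}]
[([198.9, 275.5], 0.83, np.int64(904))]
[475.936 223.42  116.   ] [  5.748   1.242 126.302]
```

View pics/b.png

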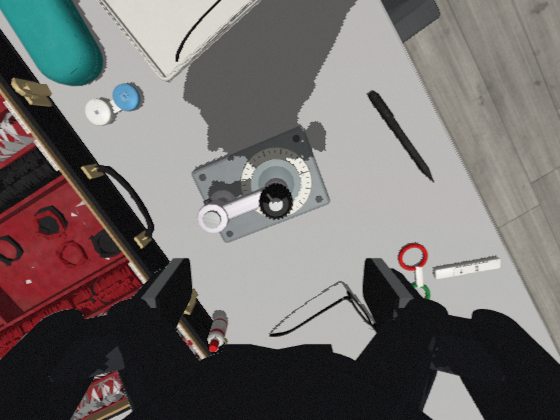

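Emit:
drive_tool --commands '[0,0,1.2,-0.17,8.5,0,0,1.2,-0.17,8.5,0,0,1.2,-0.17,8.5,0,0,1.2,-0.17,8.5,0,0,1.2,-0.17,8.5,0,0,1.2,-0.17,8.5,0,0,1.2,0,8.5,0,0,0,0,8.5]'

```text
time: 4.05
tool_pos: [479.8, 227.2, 157.5]
eef_rot: [0.837, -0.547, -0.0, 0.001]
force: [-1.1, -0.4, 1.3]
grip_width: 85.4
grasp_force: 0.0
```

Run:
```python
from h import *
np.set_printoptions(precision=3,suppress=True)
s=r.read_state();print(s['time'],s['qpos'],s['tool_pos'],s['ft_torque'],s['force'])
R=Ro.from_quat(s['eef_rot']).as_matrix();print(R)
im=r.grab_frame('wrist');p=r.pinpoint('knob_grip','wrist');print(p)
m=r.masks_of('knob_grip','wrist');print([(x['at'],x['confidence'],x['mask'].sum()) for x in m])
if p:
    X=atz('wrist',p[0]['at'],116,s);print(X,R.T@(X-s['tool_pos']))
if m:
    k=m[0]['mask']; ys,xs=np.where(k); print(ys.min(),ys.max(),xs.min(),xs.max())
    c=r.calibration('wrist');print(c)
    rs=[ray('wrist',p[0]['at'],s)]
    # first wrist view
    s0=dict(tool_pos=[480.213,227.458,242.302],eef_rot=Ro.from_matrix([[-0.566,-0.824,0],[-0.824,0.566,0],[0,0,-1]]).as_quat())
    rs.append(ray('wrist',[201.1,277],s0)); print(tri(rs))
cv2.imwrite('pics/c.png',im)
```

```text
4.05 [ 0.442  0.307 -0.126  1.139 -0.    -1.543] [479.752 227.198 157.53 ] [-0.051  0.023  0.044] [-1.103 -0.425  1.308]
[[ 0.402 -0.915 -0.001]
 [-0.915 -0.402 -0.001]
 [ 0.     0.001 -1.   ]]
[{'at': [236.3, 283.4], 'confidence': 0.83}]
[([236.1, 282.6], 0.58, np.int64(2070))]
[476.534 222.777 116.   ] [ 2.749  4.664 41.537]
210 261 258 307
{'fx': 290.5897458119587, 'fy': 290.5897458119587, 'cx': 276.91283483117263, 'cy': 211.39164457602405, 'mount': array([[  -0.   ,   -0.962,   -0.273,   68.296],
       [   1.   ,    0.   ,   -0.   ,    0.642],
       [   0.001,   -0.273,    0.962, -131.287],
       [   0.   ,    0.   ,    0.   ,    1.   ]])}
[476.748 223.266 116.148]
```

View pics/c.png

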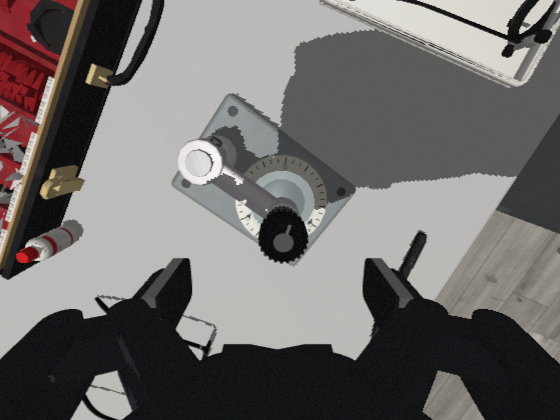

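Emit:
drive_tool --commands '[0.28,0.45,0,0,8.5,0,0,0.8,0,8.5,0,0,1.2,0,8.5,0,0,1.2,0,8.5,0,0,1.2,0,8.5,0,0,0.6,0,8.5,0,0,0,0,6.0,0,0,0,0,5.0]'

```text
time: 5.2
tool_pos: [477.5, 223.2, 108.6]
eef_rot: [0.839, -0.544, 0.0, -0.0]
force: [1.9, -0.2, -1.3]
grip_width: 51.1
grasp_force: 0.0
```

Run:
```python
from h import *
np.set_printoptions(precision=3,suppress=True)
s=r.read_state();print(s['time'],s['qpos'],s['tool_pos'],s['ft_torque'],s['force'],s['grip_width'])
R=Ro.from_quat(s['eef_rot']).as_matrix()
im=r.grab_frame('wrist');p=r.pinpoint('knob_grip','wrist');print(p)
if p:
    X=atz('wrist',p[0]['at'],116,s);print(X,R.T@(X-s['tool_pos']))
cv2.imwrite('pics/d.png',im)
```

```text
5.2 [ 0.437  0.33  -0.223  1.017  0.    -1.553] [477.486 223.174 108.644] [ 0.002 -0.017  0.005] [ 1.868 -0.175 -1.301] 51.05716120344967
[{'at': [276.4, 275.5], 'confidence': 0.94}]
[477.999 222.245 116.   ] [ 1.057 -0.094 -7.356]
```

View pics/d.png

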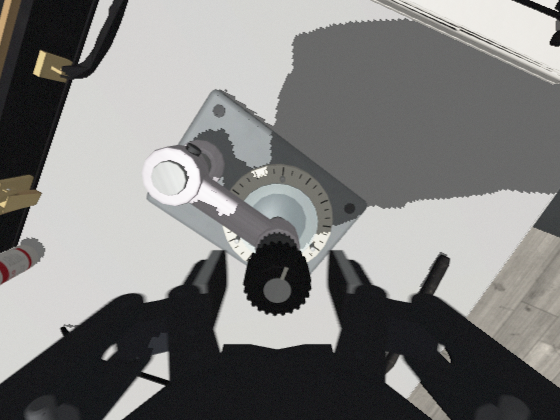

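Emit:
drive_tool --commands '[0.1,0,0.05,0,4.5,0,0,0,0,4,0,0,0,0,3.5,0,0,0,0,2.5,0,0,0,0,2.0,0,0,0,0,2.0,0,0,0,0,2.0,0,0,0,0,2.0]'

```text
time: 6.3
tool_pos: [477.9, 222.2, 108.0]
eef_rot: [0.839, -0.544, 0.0, -0.0]
force: [0.7, 0.2, 5.6]
grip_width: 29.5
grasp_force: 59.1
```

```bash
cat > st.py <<'E'
from h import *
np.set_printoptions(precision=3,suppress=True)
s=r.read_state();R=Ro.from_quat(s['eef_rot']).as_matrix()
print('t',s['time'],'j6',s['qpos'][5],'yaw_cw',-np.arctan2(R[1,0],R[0,0]),s['tool_pos'],'tq',s['ft_torque'],'F',s['force'],s['grip_width'],s['grasp_force'],'eff',s['joint_efforts'])
E
python3 st.py
```

```text
t 6.3 j6 -1.554879448919422 yaw_cw 1.151386230945912 [477.858 222.24  108.043] tq [ 0.013 -0.032  0.041] F [0.652 0.155 5.56 ] 29.462436110490025 59.0690141916275 eff [  0.069 -72.905  43.179   0.031   0.043  -0.003]
```

Emit:
drive_tool --commands '[0,0,0.007,0.15,2.0,0,0,0.007,0.15,2.0,0,0,0.007,0.15,2.0,0,0,0.007,0.15,2.0,0,0,0.007,0.15,2.0,0,0,0.007,0.15,2.0,0,0,0,0,2.0,0,0,0,0,2.0]'

```text
time: 7.3
tool_pos: [478.1, 222.2, 107.7]
eef_rot: [-0.518, 0.855, -0.0, 0.0]
force: [2.1, 0.4, 5.4]
grip_width: 29.5
grasp_force: 59.1
```

Run:
```python
exec(open('st.py').read())
im=r.grab_frame('wrist');cv2.imwrite('pics/e.png',cv2.resize(im[230:330,210:350],(700,500)))
```

```text
t 7.3 j6 -0.6547473902075563 yaw_cw 2.051595986737392 [478.087 222.242 107.695] tq [-0.108 -0.251 -0.084] F [2.147 0.39  5.417] 29.502169629486676 59.12205398082733 eff [  0.524 -72.685  42.499   0.491   0.248  -0.01 ]
```

View pics/e.png

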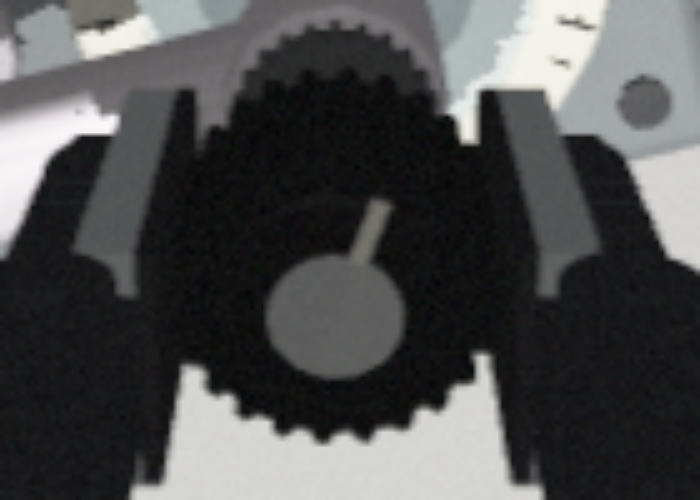

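Emit:
drive_tool --commands '[0,0,0.005,0.1,2.0,0,0,0.005,0.1,2.0,0,0,0.005,0.1,2.0,0,0,0.005,0.1,2.0,0,0,0.005,0.1,2.0,0,0,0.005,0.1,2.0,0,0,0,0,2.0,0,0,0,0,2.0]'

```text
time: 8.35
tool_pos: [478.4, 222.3, 107.5]
eef_rot: [-0.243, 0.97, -0.0, 0.001]
force: [4.0, -0.4, 5.3]
grip_width: 29.5
grasp_force: 59.8
```

```bash
python3 st.py
```

```text
t 8.35 j6 -0.055163851371055055 yaw_cw 2.6512483276550918 [478.424 222.288 107.514] tq [-0.058 -0.758 -0.023] F [ 4.035 -0.357  5.287] 29.468281687903346 59.832834005355835 eff [  1.134 -72.682  41.452   1.393   0.604  -0.028]
```

Emit:
drive_tool --commands '[0,0,0.005,0.1,2.0,0,0,0.005,0.1,2.0,0,0,0.005,0.1,2.0,0,0,0.005,0.1,2.0,0,0,0,0,2.0,0,0,0,0,2.0,0,0,0,0,2.0,0,0,0,0,2.0]'

```text
time: 9.35
tool_pos: [478.3, 222.0, 107.3]
eef_rot: [-0.045, 0.999, -0.0, 0.001]
force: [3.0, -3.1, 5.8]
grip_width: 29.8
grasp_force: 60.2
```

```bash
python3 st.py
```

```text
t 9.35 j6 0.3441785131255386 yaw_cw 3.05068661965824 [478.311 222.012 107.302] tq [-0.564 -0.551  0.625] F [ 2.998 -3.146  5.834] 29.771170479713216 60.249449014663696 eff [  1.315 -72.141  41.915   0.646   1.131   0.686]
```

Emit:
drive_tool --commands '[0,0,0,0.04,2.0,0,0,0,0.04,2.0,0,0,0,0.04,2.0,0,0,0,0.04,2.0,0,0,0,0,2.0,0,0,0,0,2.0,0,0,0,0,2.0,0,0,0,0,2.0]'

```text
time: 10.35
tool_pos: [478.2, 222.0, 107.2]
eef_rot: [0.035, 0.999, -0.0, 0.001]
force: [2.3, -2.4, 4.9]
grip_width: 29.6
grasp_force: 60.3
```

Run:
```python
exec(open('st.py').read())
im=r.grab_frame('wrist');cv2.imwrite('pics/f.png',cv2.resize(im[230:330,210:350],(700,500)))
```

```text
t 10.35 j6 0.5047352075545091 yaw_cw -3.0719091169575927 [478.197 221.988 107.194] tq [-0.46  -0.466 -0.129] F [ 2.313 -2.414  4.924] 29.62704142112514 60.34915566444397 eff [  1.92  -72.686  42.284   0.65    1.041  -0.074]
```

View pics/f.png

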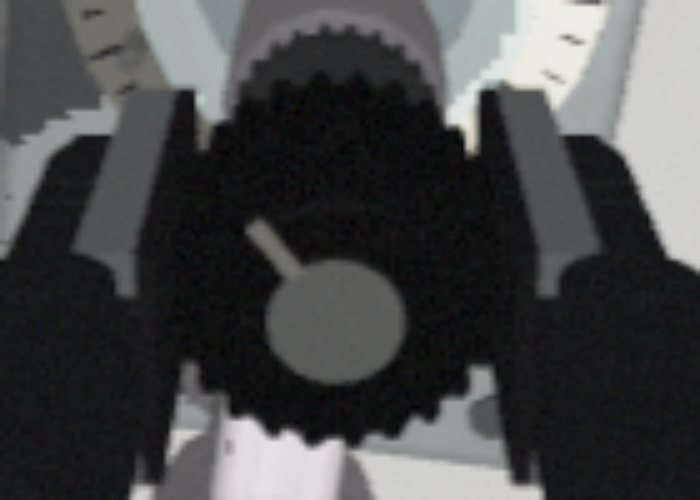

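Emit:
drive_tool --commands '[0,0,0,0,2.0,0,0,0,0,2.0,0,0,0,0,2.0,0,0,0,0.04,2.0,0,0,0,0.04,2.0,0,0,0,0.04,2.0,0,0,0,0.04,2.0,0,0,0,0.04,2.0]'

```text
time: 11.4
tool_pos: [478.2, 222.0, 107.1]
eef_rot: [0.135, 0.991, -0.0, 0.001]
force: [2.9, -2.6, 4.5]
grip_width: 29.3
grasp_force: 60.4
```

Run:
```python
exec(open('st.py').read())
im=r.grab_frame('wrist')
exec(open('st.py').read())
g=im[230:330,210:350]
import glob
def ang(g):
    b=cv2.resize(g,(700,500)) if g.shape[0]==100 else g
    v=b.min(2).astype(int); H,W=v.shape
    best=[]
    for a in np.radians(np.arange(-180,180,1)):
        rr=np.arange(80,110)
        y=(319-0.9*rr*np.cos(a)).astype(int); x=(336+rr*np.sin(a)).astype(int)
        best.append(v[y,x].mean())
    k=np.argsort(best)[::-1][:6]; return k-180,np.array(best)[k]
for f in('pics/e.png','pics/f.png'): print(f,ang(cv2.imread(f)))
print(ang(g))
```

```text
t 11.4 j6 0.7053086625771812 yaw_cw -2.871494504677051 [478.153 221.991 107.125] tq [-0.562 -0.563  0.954] F [ 2.915 -2.565  4.529] 29.336131685655197 60.35664618015289 eff [  1.263 -73.798  42.734   0.917   1.211  -0.035]
t 11.45 j6 0.7073208423155777 yaw_cw -2.8694965155494367 [478.147 222.038 107.135] tq [-0.613 -0.638  0.917] F [ 3.138 -2.687  5.639] 29.327292700907048 60.38354158401489 eff [  1.146 -72.991  42.309   0.756   1.223   0.278]
pics/e.png (array([19, 20, 18, 21, 17, 22]), array([106.467, 106.4  , 105.5  , 105.1  , 102.433, 102.233]))
pics/f.png (array([-38, -39, -37, -40, -36, -41]), array([104.467, 104.367, 103.967, 103.9  , 101.6  , 101.1  ]))
(array([-47, -48, -49, -46, -50, -45]), array([103.6  , 103.367, 102.6  , 102.367, 101.2  ,  98.967]))
```

Emit:
drive_tool --commands '[0,0,-0.01,-0.2,2.0,0,0,-0.01,-0.2,2.0,0,0,-0.01,-0.2,2.0,0,0,-0.01,-0.2,2.0,0,0,-0.01,-0.2,2.0,0,0,-0.01,-0.2,2.0,0,0,-0.01,-0.15,2.0,0,0,0,0,2.0]'

```text
time: 12.45
tool_pos: [478.0, 222.2, 107.6]
eef_rot: [-0.482, 0.876, -0.0, 0.0]
force: [3.5, -0.1, 1.1]
grip_width: 29.5
grasp_force: 60.0
```

```bash
cat > an.py <<'E'
exec(open('st.py').read())
y=-np.arctan2(R[1,0],R[0,0])
im=r.grab_frame('wrist');g=cv2.resize(im[230:330,210:350],(700,500))
cv2.imwrite('pics/g%d.png'%(s['time']*100),g)
# sub-degree: rectify the knob top via its plane (z=tool_z+20), use line pixels centroid vs hub centroid
v=g.min(2).astype(np.uint8); m=(v>70).astype(np.uint8); m[:190]=0;m[400:]=0;m[:,:215]=0;m[:,460:]=0
n,lab,st,cen=cv2.connectedComponentsWithStats(m); k=1+np.argmax(st[1:,4])
ys,xs=np.where(lab==k); 
pts=np.c_[230+ys/5,210+xs/5]; W=np.array([atz('wrist',p,128,s)[:2] for p in pts])
# hub circle = largest inscribed
dt=cv2.distanceTransform((lab==k).astype(np.uint8),cv2.DIST_L2,5); cy,cx=np.unravel_index(dt.argmax(),dt.shape)
H=atz('wrist',(230+cy/5,210+cx/5),128,s)[:2]; D=W-H; rr=np.hypot(*D.T); L=D[rr>5.2].mean(0) if (rr>5.2).any() else 0
print('hub',H,'rmax',rr.max(),'hand cw deg',np.degrees(y),'line world cw deg',-np.degrees(np.arctan2(L[1],L[0])))
E
python3 an.py
python3 - <<'E'
# same measure on the older close crops
import re
src=open('an.py').read()
body=src[src.index('v=g.min'):]
from h import *
for f,yaw,p in(('e',2.051596,[478.087,222.242,107.695]),('f',-3.071909,[478.197,221.988,107.194])):
    s=dict(tool_pos=np.array(p)); c,sn=np.cos(yaw),np.sin(yaw)
    s['eef_rot']=Ro.from_matrix([[c,-sn,0],[-sn,-c,0],[0,0,-1]]).as_quat(); y=yaw
    g=cv2.imread('pics/%s.png'%f); exec(body)
E
```

```text
t 12.45 j6 -0.5697489095642329 yaw_cw 2.136631844861258 [477.953 222.19  107.614] tq [ 0.037 -0.889  0.093] F [ 3.453 -0.098  1.054] 29.520562350424033 60.00483691692352 eff [  0.695 -74.818  42.615   1.728   0.529  -2.153]Traceback (most recent call last):
  File "an.py", line 9, in <module>
    pts=np.c_[230+ys/5,210+xs/5]; W=np.array([atz('wrist',p,128,s)[:2] for p in pts])
                                              ~~~^^^^^^^^^^^^^^^^^
  File "h.py", line 14, in atz
    o,d=ray(n,at,s); return o+d*(z-o[2])/d[2]
        ~~~^^^^^^^^
  File "h.py", line 12, in ray
    c,R,o=cam(n,s); d=R@np.array([(at[1]-c['cx'])/c['fx'],(at[0]-c['cy'])/c['fy'],1]); return o,d/np.linalg.norm(d)
          ~~~^^^^^
  File "h.py", line 5, in cam
    c=r.calibration(n)
ValueError: time passes only in moves, steps and waits
Traceback (most recent call last):
  File "h.py", line 14, in atz
    o,d=ray(n,at,s); return o+d*(z-o[2])/d[2]
        ~~~^^^^^^^^
  File "h.py", line 12, in ray
    c,R,o=cam(n,s); d=R@np.array([(at[1]-c['cx'])/c['fx'],(at[0]-c['cy'])/c['fy'],1]); return o,d/np.linalg.norm(d)
          ~~~^^^^^
  File "h.py", line 5, in cam
    c=r.calibration(n)
ValueError: time passes only in moves, steps and waits
```

```bash
sed -i "s/^def cam/C={n:r.calibration(n) for n in('side','top','wrist')}\ndef cam/; s/c=r.calibration(n)/c=C[n]/" h.py
python3 an.py
python3 - <<'E'
src=open('an.py').read()
body=src[src.index('v=g.min'):]
from h import *
for f,yaw,p in(('e',2.051596,[478.087,222.242,107.695]),('f',-3.071909,[478.197,221.988,107.194])):
    s=dict(tool_pos=np.array(p)); c,sn=np.cos(yaw),np.sin(yaw)
    s['eef_rot']=Ro.from_matrix([[c,-sn,0],[-sn,-c,0],[0,0,-1]]).as_quat(); y=yaw
    g=cv2.imread('pics/%s.png'%f); exec(body)
E
```

```text
t 12.5 j6 -0.5671475666905784 yaw_cw 2.139178945379475 [477.934 222.216 107.607] tq [ 0.023 -0.925  0.115] F [4.515 0.727 1.418] 29.30969445112561 60.0066214799881 eff [  0.738 -74.849  42.512   1.842   0.554  -0.833]
hub [476.683 222.217] rmax 11.511342817677134 hand cw deg 122.56592519349037 line world cw deg 79.73277531757718
hub [476.46526005 221.95823331] rmax 11.62574341418364 hand cw deg 117.54779206592164 line world cw deg 140.18008747418298
hub [477.46621544 223.34906952] rmax 11.628070323661262 hand cw deg -176.0074207482532 line world cw deg 145.04909044670012
```

Emit:
drive_tool --commands '[0,0,-0.003,-0.07,2.0,0,0,-0.003,-0.07,2.0,0,0,-0.003,-0.07,2.0,0,0,-0.003,-0.07,2.0,0,0,-0.003,-0.07,2.0,0,0,-0.003,-0.05,2.0,0,0,0,0,2.0,0,0,0,0,2.0]'

```text
time: 13.55
tool_pos: [477.8, 222.2, 107.8]
eef_rot: [-0.645, 0.764, -0.0, 0.0]
force: [3.8, 0.2, -0.4]
grip_width: 29.3
grasp_force: 60.0
```

```bash
python3 an.py
```

```text
t 13.55 j6 -0.9676564777048674 yaw_cw 1.7386074768593327 [477.766 222.199 107.78 ] tq [ 0.179 -0.987  0.016] F [ 3.817  0.161 -0.375] 29.256838310504474 59.99326050281525 eff [  0.449 -74.734  42.192   2.101   0.351   0.045]
hub [476.783 222.275] rmax 11.719097019815168 hand cw deg 99.6148706539287 line world cw deg 53.22282423103171
```

Run:
```python
import cv2,numpy as np,glob
for f in ['pics/e.png','pics/f.png']+sorted(glob.glob('pics/g*.png')):
    b=cv2.imread(f); v=b.min(2).astype(float)
    A=np.arange(-70,40,.25); a=np.radians(A)
    rr=np.arange(80,112)[:,None]
    P=cv2.remap(v.astype(np.float32),(336+rr*np.sin(a)).astype(np.float32),(319-.9*rr*np.cos(a)).astype(np.float32),1).mean(0)
    w=np.clip(P-60,0,None); k=abs(A-A[P.argmax()])<12; print(f,(A*w*k).sum()/(w*k).sum())
```

```text
pics/e.png 19.018079338388993
pics/f.png -38.582734081463464
pics/g1245.png -46.292628953024256
pics/g1250.png -46.4240919421909
pics/g1355.png -46.33282444460362
```

```bash
python3 an.py
```

```text
t 13.6 j6 -0.9681200033933322 yaw_cw 1.738136130597091 [477.775 222.21  107.809] tq [ 0.238 -1.014  0.009] F [5.04  0.578 0.882] 29.346858635689077 59.9957549571991 eff [  0.485 -74.728  42.132   2.152   0.344   0.037]
hub [476.879 222.289] rmax 11.665233890630049 hand cw deg 99.58786450241298 line world cw deg 57.37739225039157
```

Emit:
drive_tool --commands '[0,0,0,0.025,2.0,0,0,0,0.025,2.0,0,0,0,0,2.0,0,0,0,0,2.0,0,0,0,0,2.0,0,0,0,0,2.0,0,0,0,0,2.0,0,0,0,0,2.0]'

```text
time: 14.65
tool_pos: [477.8, 222.2, 107.8]
eef_rot: [-0.626, 0.78, -0.0, 0.0]
force: [4.6, 1.5, 0.5]
grip_width: 29.6
grasp_force: 59.9
```

Run:
```python
exec(open('an.py').read())
v=g.min(2).astype(np.float32)
A=np.arange(-70,40,.25); a=np.radians(A); rr=np.arange(80,112)[:,None]
P=cv2.remap(v,(336+rr*np.sin(a)).astype(np.float32),(319-.9*rr*np.cos(a)).astype(np.float32),1).mean(0)
w=np.clip(P-60,0,None); k=abs(A-A[P.argmax()])<12; q=(A*w*k).sum()/(w*k).sum(); print(q,np.degrees(y)+q)
t=r.grab_frame('top'); a=r.grab_frame('side')
cv2.imwrite('pics/z.png',np.hstack([cv2.resize(im,(400,300)),cv2.resize(a[120:330,140:420],(400,300))]))
```

```text
t 14.65 j6 -0.9182618458811677 yaw_cw 1.7880221259065086 [477.762 222.188 107.788] tq [ 0.216 -1.12  -0.111] F [4.578 1.454 0.534] 29.64980259041033 59.92743194103241 eff [  0.549 -74.882  42.013   2.352   0.342  -0.079]
hub [476.829 222.252] rmax 11.65854484874857 hand cw deg 102.44612149045203 line world cw deg 56.34347364445599
-46.49039581823334 55.95572567221869
```

View pics/z.png

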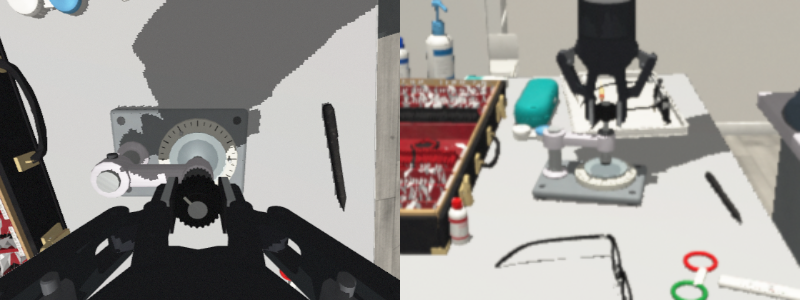

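The gripper still holds the knob (index line at about (197,207) in the left view). The lens is on its seat, and the pen, bottle and case have not moved.

```bash
python3 -c "
from bench import r
print(r.close_job())"
```

```text
the job is handed in; nothing more can be done
None
```

The job is handed in: I turned the knob clockwise until it stopped dead (about 0.95 N m, fingers slipping) and backed it off about 90° (89–92° by its index line); the gripper still holds it, with the lens on its seat and the other things on the desk untouched.

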